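# Open the button jar in its holder and hold the cap

## Robot

A 6-joint arm with a two-finger parallel gripper is mounted at the origin on the work surface. World frame = base frame: x ahead of the robot, y to its left, z up, the work surface at z = 0. Lengths are in m, angles in rad, forces in N, time in s.
With the tool pointing down it reaches from about 0.35 to 0.875 m from the base axis. Payload 4.2 kg.
Tool frame: the origin (TCP) lies midway between the tips of the shut fingers; the grasp point (between the pads) lies 19 mm behind it (ctrl.pinch_z is the distance from the TCP to the grasp point, in m); z points along the fingers, y is the direction in which the jaws open and shut (so a half turn about z gives the same grasp; the last joint's range is limited). The gripper opens to 87 mm and grips with 3 to 60 N. Pads are 19 mm wide; open, the fingers measure 117 mm over their backs; the gripper's body (75 mm by 190 mm) begins 51 mm behind the grasp point.
Start: joints at [1.568, 0.385, 0.008, 0, -1.194, -0.259], TCP at [0.162, 0.604, 0.223] pointing down, gripper open.
Joint ranges: [-3.14, 3.14], [-1.21, 2.06], [-1.07, 1.41], [-3.16, 2.05], [-2.99, -0.16], [-3.1, 3.1]. Speed limits (rad/s): [2.79, 2.79, 3.14, 3.14, 3.14, 3.14].

## Interface

Orientations are given as a unit quaternion [w, x, y, z].
In Python, from station import monitor, optics, ctrl, spotter gives the robot as it stands. The module is installed in compiled form; this text tells all that it offers.
- The arm moves only by the tool servo_tool, never from a script. Its argument "increments" is a list of rows, each a list of 2 entries, a list of its own where there are three numbers: the shift along the tool's x, y, z in units of 0.2 m (1.0 is 0.2 m), then the turn about the tool's z in units of pi/2 rad (1.0 is pi/2 rad). In form: [[[x, y, z], turn], ...]. A call has 1 to 12 rows; each row is the pose to reach, as a shift and turn from the pose measured when the call began, along the tool's axes at that moment; what a row does not reach only later rows make up. A row lasts 1/8 s, in which the tool goes at most 62.5 mm and 10.7 degrees, less where a joint would pass 70% of its speed; a pose out of reach is approached as far as the arm can. A call with a number of a shift or a turn outside -1 to 1 is refused whole. A call with a gripper value outside its range is refused whole. "fingers" is the gripper command: -1 is fully open, 1 is shut, values between are in proportion, set as the call begins (left out, the last holds). The fingers move at their own pace and stop on an object; "squeeze" is the grip in N (left out, the last holds). Time passes only in rows, so rows that repeat a pose let the fingers close. It gives the time, the measured TCP pose, the force and the opening at its end, in the units of the state.
- monitor.get_obs(): the state, without advancing time (a new reading comes with each control period).
- optics.camera(name): name is "side" or "top"; returns the picture (384x512x3 uint8, red, green, blue); there is no depth.
- optics.get_calibration(name): a dict with "K" (3x3 intrinsics, pixels), "k1" (the pictures are not rectified: a ray, as slopes to the right and down, at radius r is drawn at 1 + k1 r^2 times it, then the intrinsics apply), "R" (3x3) and "t" (3): a world point X has camera coordinates R X + t. Camera axes: x right, y down, z forward; pixel columns grow to the right and rows downward; lengths in m; the calibration is good to about 2 mm. A picture is of the moment at which its call begins. get_calibration takes no time and is no camera call.
- ctrl.close_job(): hands the job in, once; it reports no verdict.
Trained networks look in the newest picture that a camera, given by its name, has taken for a name from the list of things; names that differ only in an ending like _2 or _b are one class to them, and where a whole thing is asked for, a point or a joint stands for the part that bears it (a point fixed in the world has none). Each returns a list of dicts, best first, with "confidence" (0 to 1); they miss things now and then, are a little off and sometimes report something else, mostly with a low value. They report only what shows in the picture. A call takes as long as a camera call. They do not tell look-alikes from the thing itself.
- spotter.trace(camera, thing): "region" (384x512 bool, what is visible of it).
- spotter.mark_of(camera, thing): "at" ([x, y, z] in m, in the coordinates of the camera as it stood for that picture, good to about 4 mm: a listed point, or the origin of a listed thing).
The state is a dict: "time_s": time; "joint_positions": joint angles; "dq": joint speeds; "joint_torque": joint torques, N m; "eef_pos": TCP position; "tool_rot": TCP orientation; "ft_force": force on the tool from outside, world axes, zero at the start; "wrist_torque": the same for the moment, N m; "width": finger opening in m.
Only numpy, scipy, OpenCV 4.12 (cv2) and the standard library are available. Lean on these libraries where they do the work, as an engineer would, in place of code of your own. Each camera call takes 0.05 s, during which the arm holds its last target.

## Task

Open the tight cap of the button jar: first brace the jar by turning the wing nut of its holder clockwise by hand until the rubber jaw grips the jar firmly, then unscrew the cap anticlockwise and stop turning as soon as its threads let go. Lift the cap straight up and finish still holding it level in the gripper, a couple of centimetres above the jar's mouth, with the jar standing clamped and not turned in its holder; leave the iron, dish, sewing case and spool alone.

Things in the scene. Friction and masses are not known exactly. Their poses are not given: they have to be found in the camera images.
- holder: Jar holder screwed to the shelf: grey plate 100 (its x) by 205 (its y) by 8 mm; origin at the centre of its underside, z up. The jar's axis is at y = -45 mm, on a 4 mm black silicone trivet (jar underside 12 mm above the shelf), against a steel V rest 42 mm tall. The vertical wing nut's axis is at y = +50 mm; the rubber-faced jaw lies between.
- jaw: Clamping jaw of the holder, rubber face 44 mm wide, up to 42 mm above the shelf. It slides along the holder's -y, towards the jar, 2.6 mm per radian of the nut, and pushes the jar into the V rest. Frame has the holder's axes; its origin lies at the holder's origin when open.
- nut (a joint): Wing nut angle, rad; grows clockwise seen from above (tightening). Starts at 0 to 0.3. The jaw meets the jar at about 0.9 and squeezes it against the V rest from about 1.1; there is a hard stop at 1.5. From about 1.3 the jaw grips firmly (30 to 50 N). Let go, it stays put but for a spring-back of up to 0.1 (friction 0.12 N m, about 0.25 N m to turn when tight).
- nut_grip (a point): Point on the nut's vertical axis, 64 mm above the shelf, where to grip it. The wings are one upright bar, 46 mm long along this point's x axis, 10 mm thick along its y, 48 to 74 mm above the shelf; pinch it across its thickness from above. Hub below 24 mm in diameter. At nut angle 0 the bar lies along the holder's x.
- jar: Squat clear glass button jar, body 66 mm in diameter, 36 mm tall, 36 mm neck up to 56 mm, 0.22 kg. Origin at the centre of its underside, z up. It is loose and simply spins with the cap until it is clamped.
- jar_mouth (a point): Centre of the jar's mouth rim, 56 mm above the jar's underside (68 mm above the shelf). A sprung rubber seal in the mouth stands up to 6 mm above this point once the cap is off.
- cap: Ribbed aluminium cap, 54 mm in diameter, 23 mm tall, 40 g. Origin at the centre of its lower rim, z up; screwed on, the rim is 53 mm above the shelf (15 mm below the mouth rim), the top at 76 mm. Three coarse thread lugs, held tight by a sprung seal (turning takes about 0.2 to 0.3 N m). Yaw relative to the jar starts at 0 to 0.1 rad and grows anticlockwise seen from above.
- cap_top (a point): Centre of the cap's flat top, 23 mm above its origin; same axes. The cap is locked until its yaw relative to the jar is about 0.75 rad and free from about 0.8 to 1.25, where the sprung seal lifts it up to 3 mm and it comes off without resistance; near 1.45 its lugs hit the next thread's end and would twist the jar: do not turn past 1.3.
- iron: Silver and black steam iron standing on its heel, about 90 by 118 mm, 240 mm tall. Origin at the centre of the underside. Leave alone.
- dish: White ceramic button dish, 92 mm in diameter, 28 mm tall. Origin at the centre of the underside. Leave alone.
- kit: Closed plastic sewing case with a flip-top lid, 112 by 162 mm, 49 mm tall. Origin at the centre of the underside. Leave alone.
- spool: Thread spool standing on end, 32 mm in diameter, 38 mm tall. Origin at the centre of the underside. Leave alone.
Things that resemble listed ones, but are neither listed nor needed, are in the scene too. What is shaped like the holder but red or yellow is not meant. There is more than one size of the jar; the job needs the smaller.

How it is judged:
By the outcome, as a careful person would: the job done as asked, in the order asked, and still so for the second after the job is handed in, while the arm keeps its last pose, push and grip.
It also fails if it takes over 46 s, if anything falls off the work surface, if the arm or the gripper's body presses on something with over 40 N, if the wrist force passes 120 N, or if a joint passes its speed limit or range.

## Working session

There is one attempt and no reset: what is moved stays moved. The work goes in short steps, Python scripts to look and compute and a tool call to move; the robot and the scene stay as the last step left them, time stands still between calls to the robot, and variables do not carry over. Pictures are saved under pics/ and viewed, and the job is handed in when it is done.

Besides the shell and the picture viewer there is one more tool, called after ">>>" as name(argument=value, ...), one argument or row to a line, values as JSON. servo_tool: Moves the arm, as the interface text tells. Shifts and turns lie within -1 to 1; 1 stands for 0.2 m of shift or pi/2 rad of turn. Its arguments: {"type":"object","properties":{"increments":{"type":"array"},"fingers":{"type":"number"},"squeeze":{"type":"number"}},"required":["increments"]}

```bash
mkdir -p pics; python3 - <<'E'
from station import monitor, optics, ctrl, spotter
import cv2
print(monitor.get_obs(), ctrl.pinch_z)
for n in("side","top"):
    im=optics.camera(n); cv2.imwrite(f"pics/{n}0.png",im[:,:,::-1])
    c=optics.get_calibration(n); print(n,c)
    import numpy as np
    for th in("holder","nut_grip","jar_mouth","cap_top","jar"):
        for d in spotter.mark_of(n,th):
            X=np.array(c["R"]).T@(np.array(d["at"])-np.array(c["t"]))
            print(n,th,round(d["confidence"],2),X.round(4))
E
```

```text
{'time_s': 0.0, 'joint_positions': array([ 1.56760203e+00,  3.85522391e-01,  6.62911766e-03, -4.74990150e-04,
       -1.19396879e+00, -2.58602308e-01]), 'dq': array([ 0.00073098,  0.00027557,  0.00157236, -0.00023983, -0.00094716,
        0.00051057]), 'joint_torque': array([ 2.76133420e-06, -3.90665781e+01,  1.87409949e+01,  4.22002763e+00,
        1.12091313e-02, -1.87887181e-04]), 'eef_pos': array([0.16159205, 0.60313625, 0.22148506]), 'tool_rot': array([ 1.05256940e-03,  9.91433050e-01, -1.30611610e-01, -8.74006897e-05]), 'ft_force': array([ 0.04302379, -0.69398886,  0.19217531]), 'wrist_torque': array([-0.02780016, -0.01077742, -0.04238948]), 'width': 0.08704471770456154} 0.0187
side {'K': array([[463.86799827,   0.        , 258.13388205],
       [  0.        , 463.86799827, 189.34383852],
       [  0.        ,   0.        ,   1.        ]]), 'k1': 0.01293192793444713, 'R': array([[ 0.81921443, -0.57313915,  0.01998097],
       [-0.36662535, -0.55019016, -0.75025106],
       [ 0.44099158,  0.60729096, -0.66085105]]), 't': array([-0.43831229,  0.2751568 ,  1.09835557])}
side holde
[... 658 characters left out ...]
ay([[ 0.02274998, -0.99948848,  0.02247708],
       [-0.99676319, -0.02441053, -0.07659816],
       [ 0.07710765, -0.02066172, -0.99680866]]), 't': array([0.00293449, 0.52448074, 1.10558739])}
top holder 0.79 [5.366e-01 4.300e-02 1.000e-04]
top holder 0.77 [ 0.3157 -0.146   0.001 ]
top holder 0.66 [7.003e-01 2.900e-01 7.000e-04]
top nut_grip 0.73 [ 0.2821 -0.108   0.0643]
top nut_grip 0.65 [0.677  0.3313 0.0627]
top nut_grip 0.46 [0.512  0.0903 0.0637]
top jar_mouth 0.69 [ 0.5608 -0.1791  0.0768]
top jar_mouth 0.59 [0.5674 0.0075 0.0667]
top jar_mouth 0.31 [0.5392 0.0465 0.0029]
top cap_top 0.54 [0.57   0.0068 0.0735]
top jar 0.95 [ 0.5577 -0.183  -0.0009]
top jar 0.48 [0.5678 0.0093 0.0067]
```

View pics/side0.png

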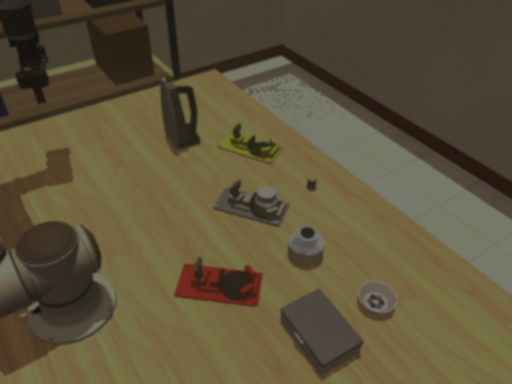

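View pics/top0.png

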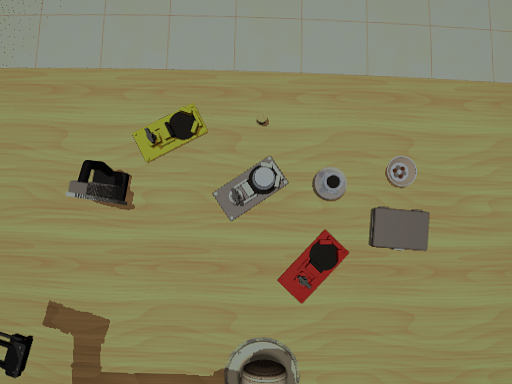

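```bash
cat > h.py <<'E'
from station import monitor, optics, ctrl, spotter
import cv2, numpy as np
def proj(n,X):
    c=optics.get_calibration(n); p=np.atleast_2d(X)@np.array(c["R"]).T+np.array(c["t"])
    s=p[:,:2]/p[:,2:]; s=s*(1+c["k1"]*(s**2).sum(1,keepdims=True))
    K=c["K"]; return np.c_[s[:,0]*K[0,0]+K[0,2], s[:,1]*K[1,1]+K[1,2]]
def unproj(n,uv,z):
    c=optics.get_calibration(n);K=np.array(c["K"]);uv=np.atleast_2d(np.array(uv,float))
    D=np.array([c["k1"],0,0,0,0]); s=cv2.undistortPoints(uv[:,None],K,D)[:,0]
    R=np.array(c["R"]);C=-R.T@np.array(c["t"]); d=np.c_[s,np.ones(len(s))]@R
    return C+d*((z-C[2])/d[:,2])[:,None]
E
python3 - <<'E'
from h import *
p=proj
def model(o,yaw,nut):
    c,s=np.cos(yaw),np.sin(yaw)
    R=np.array([[c,-s],[s,c]])
    def w(l): l=np.array(l,float); return np.c_[l[:,:2]@R.T+o,l[:,2]]
    out={}
    out['plate']=w([[-.05,-.1025,.008],[.05,-.1025,.008],[.05,.1025,.008],[-.05,.1025,.008]])
    t=np.linspace(0,2*np.pi,40)
    out['cap']=w(np.c_[.027*np.cos(t),-.045+.027*np.sin(t),t*0+.076])
    cn,sn=np.cos(-nut),np.sin(-nut)
    b=np.array([[-.023,-.005],[.023,-.005],[.023,.005],[-.023,.005]])@np.array([[cn,-sn],[sn,cn]]).T+[0,.05]
    out['nut']=w(np.c_[b,np.full(4,.074)])
    return out
o=np.array([.5385,.0445]);yaw=.61
for n in("side","top"):
    im=cv2.imread(f"pics/{n}0.png"); 
    pc=p(n,[[*o,.04]])[0]; S=8
    x0,y0=int(pc[0]-48),int(pc[1]-36)
    cr=cv2.resize(im[y0:y0+72,x0:x0+96],None,fx=S,fy=S,interpolation=cv2.INTER_CUBIC)
    cr=cv2.convertScaleAbs(cr,alpha=1.5); cr0=cr.copy()
    for k,col in(('plate',(0,255,0)),('cap',(0,0,255)),('nut',(255,0,255))):
        q=((p(n,model(o,yaw,.15)[k])-[x0,y0]+.5)*S).astype(int)
        cv2.polylines(cr,[q],True,col,1)
    cv2.imwrite(f"pics/{n}1.png",cr);cv2.imwrite(f"pics/{n}1r.png",cr0); print(n,x0,y0)
E
```

```text
side 202 161
top 202 151
```

View pics/top1.png

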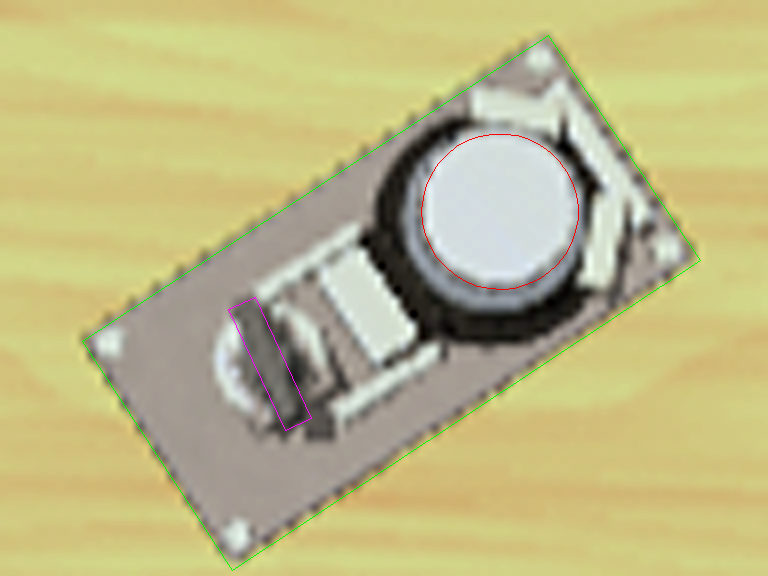

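View pics/side1.png

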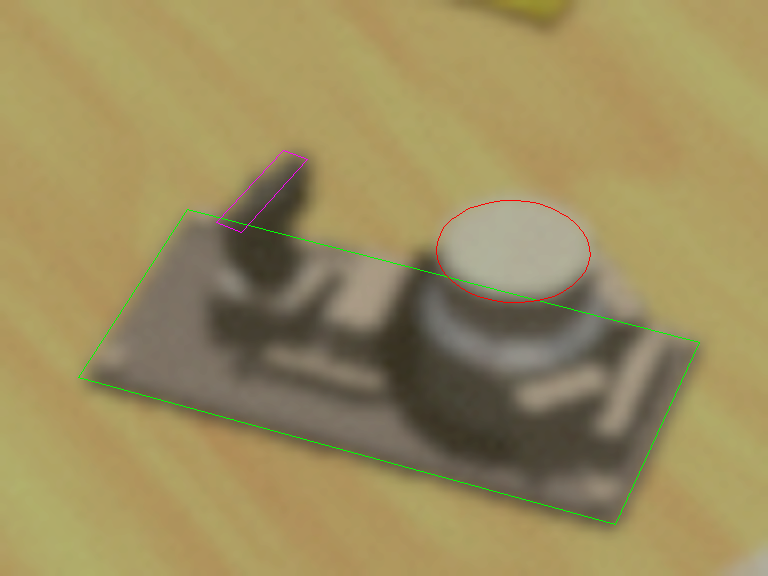

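```bash
cat >> h.py <<'E'
from scipy.spatial.transform import Rotation as Ro
def st():
    o=monitor.get_obs(); q=np.array(o["tool_rot"]); R=Ro.from_quat(q[[1,2,3,0]]).as_matrix()
    xa=np.arctan2(R[1,0],R[0,0])
    print("t%.2f"%o["time_s"],"p",o["eef_pos"].round(4),"xa %.4f"%xa,"z",R[:,2].round(4),"F",o["ft_force"].round(2),"T",o["wrist_torque"].round(3),"w %.4f"%o["width"],"j",o["joint_positions"].round(3))
    return o,R,xa
def inc(target,xat):
    o,R,xa=st(); d=R.T@(np.array(target)-o["eef_pos"])/.2
    print("inc",d.round(4),"turn",round(-(xat-xa)/(np.pi/2),4))
E
python3 - <<'E'
from h import *
inc([.5099,.0855,.18],.46)
E
```

```text
t0.60 p [0.1617 0.6037 0.2226] xa -0.2618 z [-0.e+00  1.e-04 -1.e+00] F [ 0.2   0.54 -0.39] T [ 0.02   0.019 -0.044] w 0.0871 j [ 1.568  0.385  0.008 -0.    -1.194 -0.259]
inc [2.3521 2.052  0.2127] turn -0.4595
```

>>> servo_tool(
  increments=[
    [[0.2,0.17,0],0],
    [[0.45,0.39,0],0],
    [[0.7,0.61,0],0],
    [[0.9,0.79,0],0],
    [[1,0.87,0],0],
  ],
  fingers=-1,
)

```text
time_s: 1.23
eef_pos: [0.3109, 0.3812, 0.223]
tool_rot: [-0.0, 0.991, -0.132, 0.0]
ft_force: [-0.1, 1.5, 0.2]
width: 0.0871
```

>>> servo_tool(
  increments=[
    [[0.2,0.17,0],0],
    [[0.45,0.39,0],0],
    [[0.7,0.61,0],0],
    [[0.9,0.79,0],0],
    [[1,0.87,0],0],
    [[1,0.87,0],0],
  ],
)

```text
time_s: 1.98
eef_pos: [0.4592, 0.1596, 0.223]
tool_rot: [-0.0, 0.991, -0.133, 0.0]
ft_force: [0.4, -0.2, -0.7]
width: 0.0871
```

```bash
python3 - <<'E'
from h import *
inc([.5099,.0855,.15],.46)
E
```

```text
t1.98 p [0.4592 0.1596 0.223 ] xa -0.2676 z [ 1.e-04  4.e-04 -1.e+00] F [ 0.35 -0.2  -0.69] T [0.01  0.091 0.037] w 0.0871 j [ 0.669  0.147 -0.321 -0.    -1.103  0.634]
inc [0.3424 0.2903 0.3647] turn -0.4632
```

>>> servo_tool(
  increments=[
    [[0.15,0.13,0.1],-0.12],
    [[0.3,0.25,0.25],-0.24],
    [[0.34,0.29,0.36],-0.36],
    [[0.34,0.29,0.36],-0.46],
    [[0.342,0.29,0.365],-0.463],
    [[0.342,0.29,0.365],-0.463],
  ],
  fingers=-0.2,
)

```text
time_s: 2.72
eef_pos: [0.5098, 0.0864, 0.1503]
tool_rot: [-0.0, 0.974, 0.227, 0.0]
ft_force: [-0.0, -0.0, -0.2]
width: 0.0526
```

```bash
python3 - <<'E'
from h import *
inc([.5099,.0855,.045],.46)
for n in("side","top"):
    im=optics.camera(n)[:,:,::-1]
    pc=proj(n,[[.53,.05,.08]])[0].astype(int)
    cr=im[max(0,pc[1]-60):pc[1]+60,pc[0]-80:pc[0]+80]
    cv2.imwrite(f"pics/{n}2.png",cv2.resize(cr,None,fx=5,fy=5,interpolation=cv2.INTER_CUBIC))
E
```

```text
t2.73 p [0.5098 0.0864 0.1503] xa 0.4586 z [ 8.e-04  8.e-04 -1.e+00] F [-0.01 -0.04 -0.19] T [-0.041  0.037 -0.002] w 0.0526 j [ 0.482  0.27  -0.36  -0.    -0.94   1.548]
inc [-0.0022  0.0044  0.5263] turn -0.0009
```

View pics/side2.png

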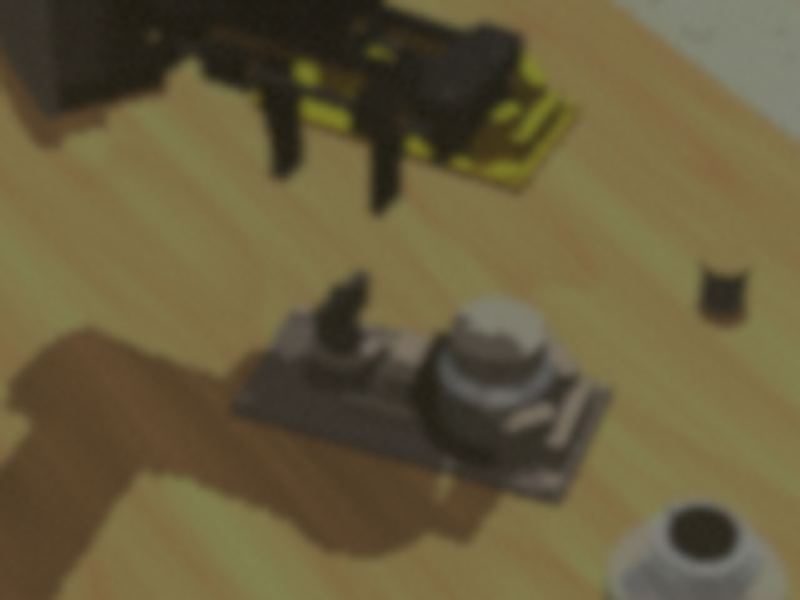

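>>> servo_tool(
  increments=[
    [[0,0.004,0.1],0],
    [[0,0.004,0.25],0],
    [[0,0.004,0.4],0],
    [[0,0.004,0.5],0],
    [[0,0.004,0.526],0],
    [[0,0.004,0.526],0],
  ],
)

```text
time_s: 3.58
eef_pos: [0.5107, 0.0858, 0.0456]
tool_rot: [-0.0, 0.974, 0.228, 0.001]
ft_force: [-0.9, 0.2, 0.4]
width: 0.0521
```

>>> servo_tool(
  increments=[
    [[0,0,0],0],
    [[0,0,0],0],
    [[0,0,0],0],
    [[0,0,0],0],
    [[0,0,0],0],
  ],
  fingers=1,
  squeeze=30,
)

```text
time_s: 4.2
eef_pos: [0.5109, 0.0858, 0.0458]
tool_rot: [-0.0, 0.974, 0.228, 0.001]
ft_force: [-0.3, -0.5, 1.7]
width: 0.0207
```

```bash
python3 - <<'E'
from h import *
inc([.5099,.0855,.045],.61-1.42)
E
```

```text
t4.20 p [0.5109 0.0858 0.0458] xa 0.4593 z [ 0.002  0.001 -1.   ] F [-0.33 -0.54  1.67] T [-0.232  0.029  0.   ] w 0.0207 j [ 0.48   0.41  -0.475  0.    -0.683  1.55 ]
inc [-0.0051 -0.0007  0.0042] turn 0.808
```

Still closing.

>>> servo_tool(
  increments=[
    [[0,0,0],0],
    [[0,0,0],0],
    [[0,0,0],0],
    [[0,0,0],0],
  ],
)

```text
time_s: 4.7
eef_pos: [0.5109, 0.0858, 0.0459]
tool_rot: [-0.0, 0.974, 0.228, 0.001]
ft_force: [0.2, -0.0, 1.4]
width: 0.021
```

```bash
python3 - <<'E'
from h import *
inc([.5099,.0855,.045],.61-1.42)
E
```

```text
t4.70 p [0.5109 0.0858 0.0459] xa 0.4593 z [ 2.e-03  9.e-04 -1.e+00] F [ 0.23 -0.01  1.37] T [-0.19   0.02   0.011] w 0.0210 j [ 0.48   0.41  -0.476  0.    -0.683  1.55 ]
inc [-0.005  -0.0008  0.0043] turn 0.8081
```

```bash
python3 - <<'E'
from h import *
for n in("side","top"):
    im=optics.camera(n)[:,:,::-1]
    pc=proj(n,[[.53,.06,.06]])[0].astype(int)
    cr=im[max(0,pc[1]-37):pc[1]+38,pc[0]-50:pc[0]+50]
    cv2.imwrite(f"pics/{n}3.png",cv2.convertScaleAbs(cv2.resize(cr,None,fx=8,fy=8,interpolation=cv2.INTER_CUBIC),alpha=2.0,beta=20))
E
```

```text
(no output)
```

View pics/side3.png

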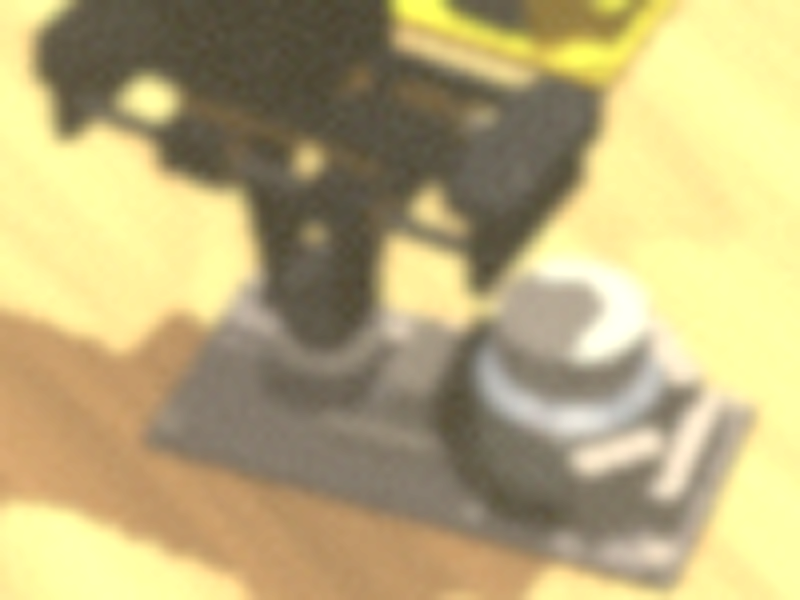

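View pics/side1r.png

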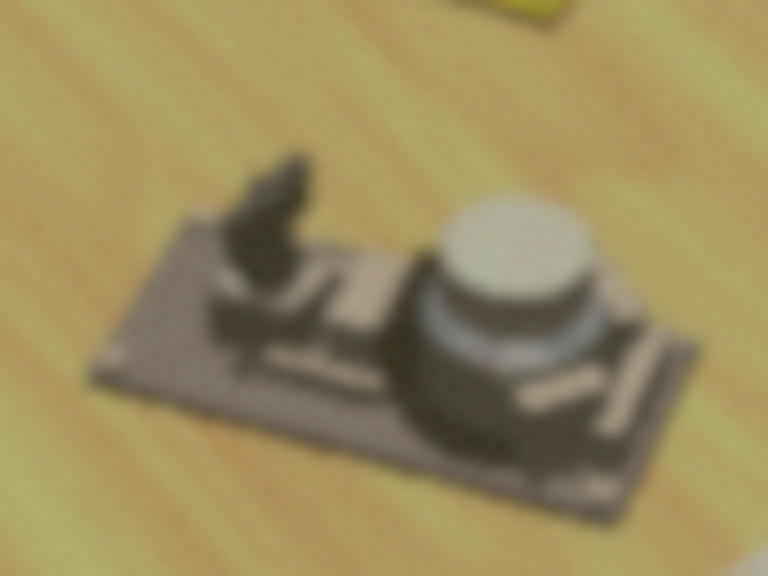

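View pics/top1r.png

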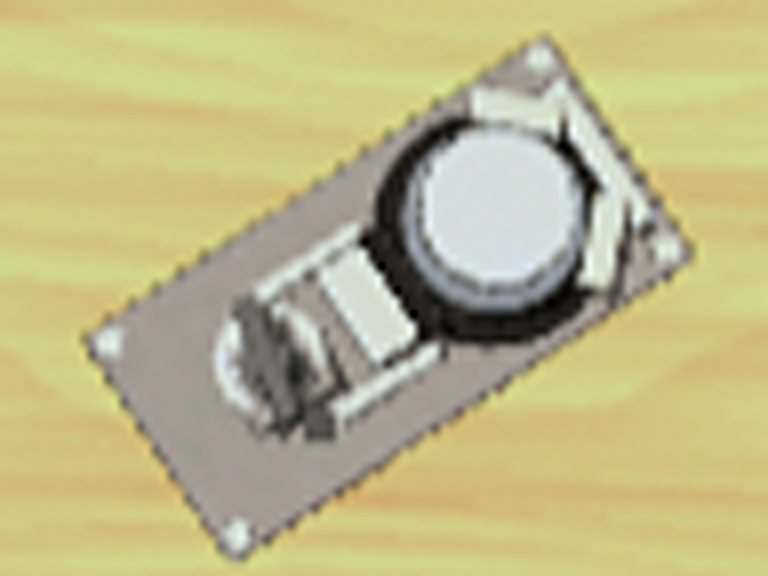

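>>> servo_tool(
  increments=[
    [[0,0,0],0],
    [[-0.003,0,0],0],
    [[-0.005,0,-0.02],0],
    [[-0.005,0,-0.037],0],
    [[-0.005,0,-0.037],0],
  ],
  fingers=0.2,
)

```text
time_s: 5.42
eef_pos: [0.5103, 0.0855, 0.0537]
tool_rot: [-0.0, 0.974, 0.228, 0.002]
ft_force: [-0.1, 0.3, 0.4]
width: 0.0351
```

>>> servo_tool(
  increments=[
    [[0,0,0],0],
    [[0,0,0],0],
    [[0,0,0],0],
    [[0,0,0],0],
    [[0,0,0],0],
  ],
  fingers=1,
  squeeze=35,
)

```text
time_s: 6.05
eef_pos: [0.5103, 0.0855, 0.0536]
tool_rot: [-0.0, 0.974, 0.228, 0.002]
ft_force: [-0.6, -0.3, -0.0]
width: 0.0095
```

```bash
python3 - <<'E'
from h import *
inc([.5099,.0855,.053],.61-1.42)
E
```

```text
t6.05 p [0.5103 0.0855 0.0536] xa 0.4591 z [ 0.0029  0.0015 -1.    ] F [-0.58 -0.32 -0.05] T [-0.019 -0.147 -0.076] w 0.0095 j [ 0.48   0.396 -0.471  0.    -0.7    1.55 ]
inc [-0.0017 -0.0006  0.0032] turn 0.8079
```

>>> servo_tool(
  increments=[
    [[0,0,0],0.04],
    [[0,0,0],0.1],
    [[0,0,0],0.16],
    [[0,0,0],0.22],
    [[0,0,0],0.28],
    [[0,0,0],0.34],
    [[0,0,0],0.4],
    [[0,0,0],0.45],
    [[0,0,0],0.5],
    [[0,0,0],0.5],
  ],
)

```text
time_s: 7.3
eef_pos: [0.5102, 0.0872, 0.0536]
tool_rot: [-0.002, 0.987, -0.163, 0.001]
ft_force: [-3.6, 7.6, 0.6]
width: 0.0097
```

```bash
python3 - <<'E'
from h import *
inc([.5103,.0855,.0536],.61-1.42)
E
```

```text
t7.30 p [0.5102 0.0872 0.0536] xa -0.3265 z [ 0.0034  0.0036 -1.    ] F [-3.56  7.56  0.62] T [ 1.954  0.823 -0.03 ] w 0.0097 j [ 0.482  0.396 -0.47  -0.002 -0.7    0.764]
inc [0.0034 0.0078 0.0001] turn 0.3078
```

>>> servo_tool(
  increments=[
    [[0,0,0],0.04],
    [[0,0,0],0.08],
    [[0,0,0],0.12],
    [[0,0,0],0.16],
    [[0,0,0],0.2],
    [[0,0,0],0.23],
    [[0,0,0],0.25],
    [[0,0,0],0.25],
  ],
)

```text
time_s: 8.3
eef_pos: [0.5106, 0.0881, 0.0537]
tool_rot: [-0.003, 0.936, -0.352, 0.001]
ft_force: [0.2, 6.0, -0.7]
width: 0.0098
```

```bash
python3 - <<'E'
from h import *
inc([.5103,.0855,.0536],.61-1.42)
E
```

```text
t8.30 p [0.5106 0.0881 0.0537] xa -0.7186 z [ 0.0045  0.0047 -1.    ] F [ 0.25  5.95 -0.65] T [1.447 0.186 0.158] w 0.0098 j [ 0.483  0.397 -0.469 -0.003 -0.699  0.372]
inc [0.0074 0.0106 0.0002] turn 0.0582
```

>>> servo_tool(
  increments=[
    [[0,0,0],0.03],
    [[0,0,0],0.06],
    [[0,0,0],0.075],
    [[0,0,0],0.075],
    [[0,0,0],0.075],
  ],
)

```text
time_s: 8.93
eef_pos: [0.5107, 0.0883, 0.0537]
tool_rot: [-0.003, 0.914, -0.406, 0.001]
ft_force: [-0.1, 4.9, -1.3]
width: 0.0098
```

```bash
python3 - <<'E'
from h import *
st()
im=optics.camera("top")[:,:,::-1]
pc=proj("top",[[.53,.06,.06]])[0].astype(int)
cr=im[max(0,pc[1]-37):pc[1]+38,pc[0]-50:pc[0]+50]
cv2.imwrite(f"pics/top4.png",cv2.convertScaleAbs(cv2.resize(cr,None,fx=8,fy=8,interpolation=cv2.INTER_CUBIC),alpha=1.6,beta=20))
E
```

```text
t8.93 p [0.5107 0.0883 0.0537] xa -0.8360 z [ 0.005   0.0051 -1.    ] F [-0.09  4.89 -1.34] T [1.062 0.039 0.244] w 0.0098 j [ 0.483  0.397 -0.469 -0.003 -0.699  0.254]
```

View pics/top4.png

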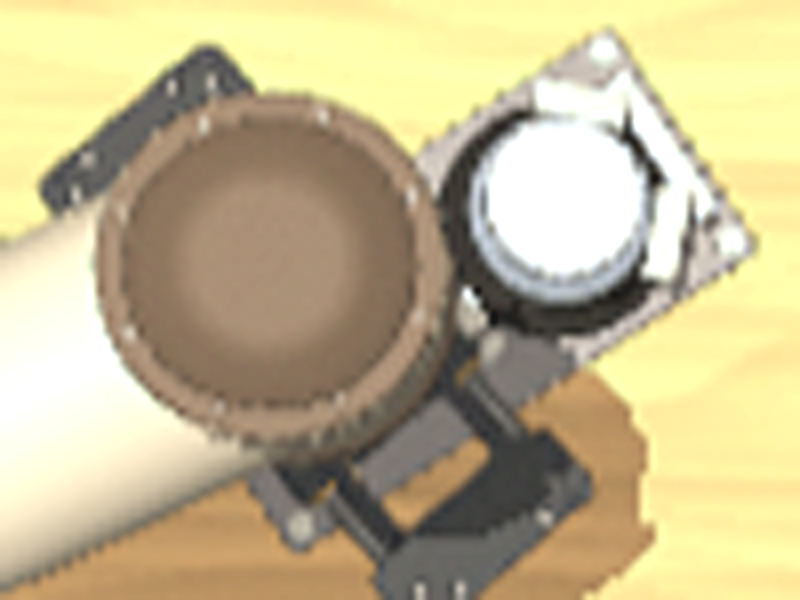

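>>> servo_tool(
  increments=[
    [[0,0,0],0],
    [[0,0,0],0],
    [[0,0,0],0],
    [[0,0,-0.1],0],
    [[0,0,-0.25],0],
    [[0,0,-0.4],0],
    [[0,0,-0.4],0],
  ],
  fingers=-0.2,
)

```text
time_s: 9.85
eef_pos: [0.5118, 0.0883, 0.1361]
tool_rot: [-0.005, 0.914, -0.406, 0.003]
ft_force: [0.6, -0.3, -0.3]
width: 0.0521
```

```bash
python3 - <<'E'
from h import *
inc([.5643,.0076,.13],.61-np.pi/2+.45)
inc([.5643,.0076,.13],.61+np.pi/2-.45)
im=optics.camera("side")[:,:,::-1]
for n in("side",):
    pc=proj(n,[[.53,.05,.06]])[0].astype(int)
    cr=im[max(0,pc[1]-37):pc[1]+38,pc[0]-50:pc[0]+50]
    cv2.imwrite(f"pics/{n}5.png",cv2.convertScaleAbs(cv2.resize(cr,None,fx=8,fy=8,interpolation=cv2.INTER_CUBIC),alpha=1.8,beta=10))
E
```

```text
t9.85 p [0.5118 0.0883 0.1361] xa -0.8360 z [ 0.0101  0.0071 -0.9999] F [ 0.59 -0.3  -0.32] T [ 0.115  0.054 -0.037] w 0.0521 j [ 0.483  0.285 -0.379 -0.002 -0.895  0.253]
inc [0.4754 0.0761 0.0304] turn -0.207
t9.85 p [0.5118 0.0883 0.1361] xa -0.8360 z [ 0.0101  0.0071 -0.9999] F [ 0.59 -0.3  -0.32] T [ 0.115  0.054 -0.037] w 0.0521 j [ 0.483  0.285 -0.379 -0.002 -0.895  0.253]
inc [0.4754 0.0761 0.0304] turn -1.6341
```

View pics/side5.png

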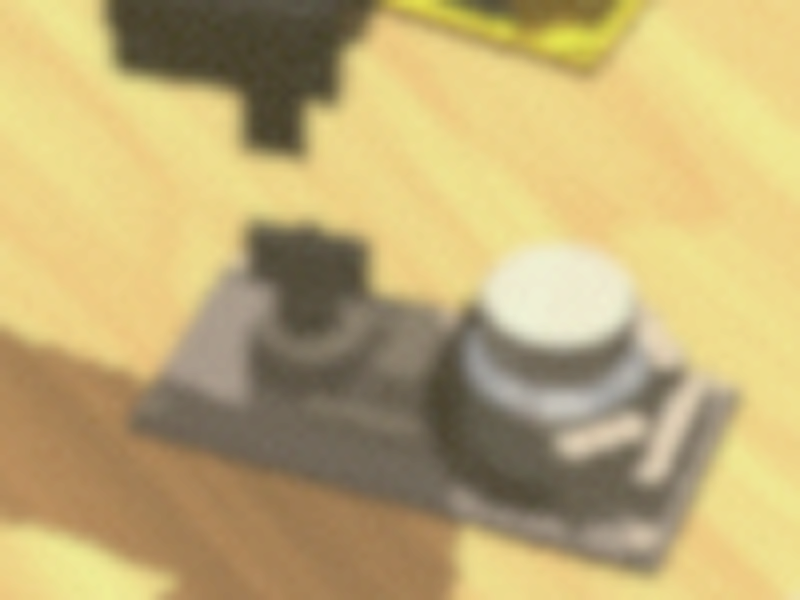

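```bash
python3 - <<'E'
from h import *
ax=np.array([.5099,.0865])
for nut in (1.2,1.3,1.4,1.45):
    a=.61-nut; d=np.array([np.cos(a),np.sin(a)])*.023
    q=proj("side",[[*(ax-d),.074],[*(ax+d),.074]]); v=q[1]-q[0]; print(nut,q.round(1).tolist(),(v[1]/v[0]).round(3))
pc=proj("side",[[.53,.05,.06]])[0].astype(int)
cr=cv2.imread("pics/side5.png")
for nut,col in((1.2,(0,0,255)),(1.4,(0,255,0))):
    a=.61-nut; u=np.array([np.cos(a),np.sin(a)]);v=np.array([-u[1],u[0]])
    b=[[*(ax+s*u*.023+t*v*.005),.074] for s,t in((-1,-1),(1,-1),(1,1),(-1,1))]
    q=((proj("side",b)-[pc[0]-50,pc[1]-37]+.5)*8).astype(int); cv2.polylines(cr,[q],True,col,1)
cv2.imwrite("pics/side5b.png",cv2.resize(cr[150:400,150:550],None,fx=2,fy=2))
E
```

```text
1.2 [[226.1, 184.1], [242.2, 184.2]] 0.002
1.3 [[226.1, 183.6], [242.1, 184.7]] 0.067
1.4 [[226.3, 183.1], [242.0, 185.2]] 0.134
1.45 [[226.4, 182.8], [241.9, 185.5]] 0.169
```

View pics/side5b.png

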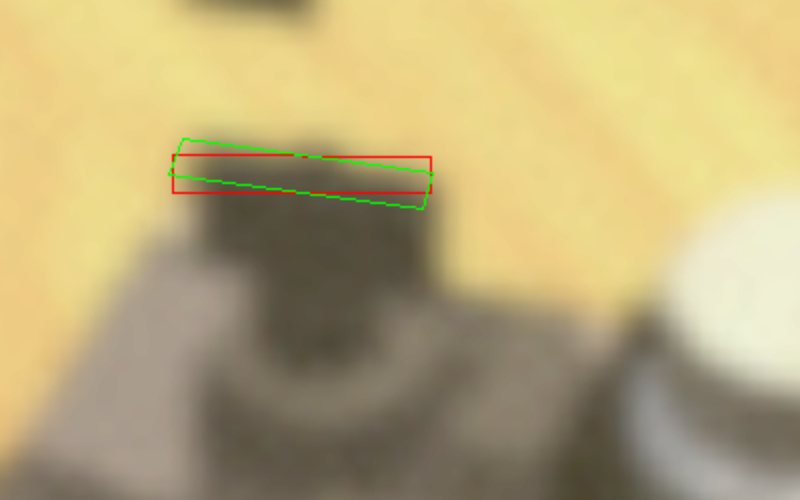

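```bash
python3 - <<'E'
from h import *
def capc(img,n,off):
    g=cv2.cvtColor(img,cv2.COLOR_BGR2GRAY)
    g=cv2.GaussianBlur(g,(9,9),0)
    thr=190 if n=="side" else 225
    _,m=cv2.threshold(g,thr,255,0)
    cv2.imwrite(f"pics/m_{n}.png",m)
    cs,_=cv2.findContours(m,0,1)
    p0=(proj(n,[[.5643,.0076,.076]])[0]-off+.5)*8
    for c in cs:
        if cv2.contourArea(c)>3000:
            e=cv2.fitEllipse(c); ctr=np.array(e[0]);
            if np.linalg.norm(ctr-p0)<60:
                print(n,e,unproj(n,ctr/8-.5+off,.076))
pc=proj("side",[[.53,.05,.06]])[0].astype(int); capc(cv2.imread("pics/side5.png"),"side",pc-[50,37])
pc=proj("top",[[.53,.06,.06]])[0].astype(int); capc(cv2.imread("pics/top4.png"),"top",pc-[50,37])
capc(cv2.convertScaleAbs(cv2.imread("pics/top1r.png"),alpha=1.07,beta=20),"top",np.array([202,151]))
capc(cv2.convertScaleAbs(cv2.imread("pics/side1r.png"),alpha=1.2,beta=10),"side",np.array([202,161]))
for n in("side","top"):
    optics.camera(n); c=optics.get_calibration(n)
    for d in spotter.mark_of(n,"cap_top"): print(n,d["confidence"],(np.array(c["R"]).T@(np.array(d["at"])-c["t"])).round(4))
E
```

```text
top ((588.8510131835938, 184.59605407714844), (188.48045349121094, 202.87872314453125), 112.99899291992188) [[ 0.57109961 -0.00073931  0.076     ]]
top ((497.77880859375, 205.9043731689453), (147.802490234375, 149.32069396972656), 104.81905364990234) [[0.56623814 0.0085049  0.076     ]]
top ((542.7905883789062, 185.09405517578125), (151.00083923339844, 201.60423278808594), 142.30899047851562) [[ 0.57386669 -0.00688058  0.076     ]]
side 0.67 [0.5657 0.0062 0.0721]
```

```bash
python3 -c "
import cv2,numpy as np
a=[cv2.resize(cv2.imread('pics/m_%s.png'%n),(400,300)) for n in('side','top')]
cv2.imwrite('pics/mm.png',np.hstack(a))"
```

```text
(no output)
```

View pics/mm.png

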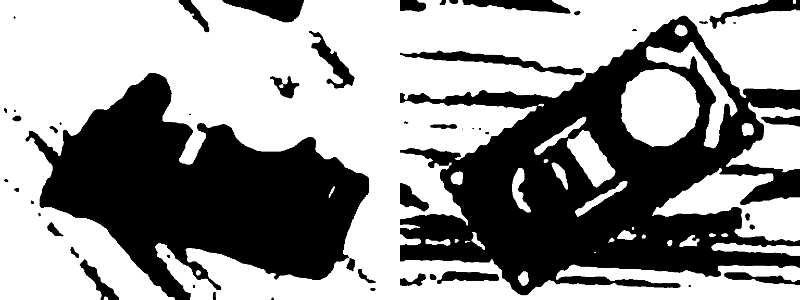

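```bash
python3 - <<'E'
from h import *
for n in("side","top"):
    im=optics.camera(n)[:,:,::-1].copy(); cv2.imwrite(f"pics/{n}6.png",im)
    p0=proj(n,[[.565,.0076,.076]])[0].astype(int); o=p0-[15,15]
    cr=cv2.resize(im[o[1]:o[1]+30,o[0]:o[0]+30],None,fx=16,fy=16,interpolation=cv2.INTER_CUBIC)
    cr=cv2.convertScaleAbs(cr,alpha=255/cr.max())
    best=None
    for X in ([.5643,.0076],[.5662,.0085]):
        t=np.linspace(0,6.28,50); col=(0,0,255) if X[0]<.565 else (0,255,0)
        for z in(.076,):
            q=((proj(n,np.c_[X[0]+.027*np.cos(t),X[1]+.027*np.sin(t),t*0+z])-o+.5)*16).astype(int); cv2.polylines(cr,[q],True,col,1)
    cv2.imwrite(f"pics/{n}6c.png",cr)
a=np.hstack([cv2.imread("pics/side6c.png"),cv2.imread("pics/top6c.png")]); cv2.imwrite("pics/c6.png",cv2.resize(a,(800,400)))
E
```

```text
(no output)
```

View pics/c6.png

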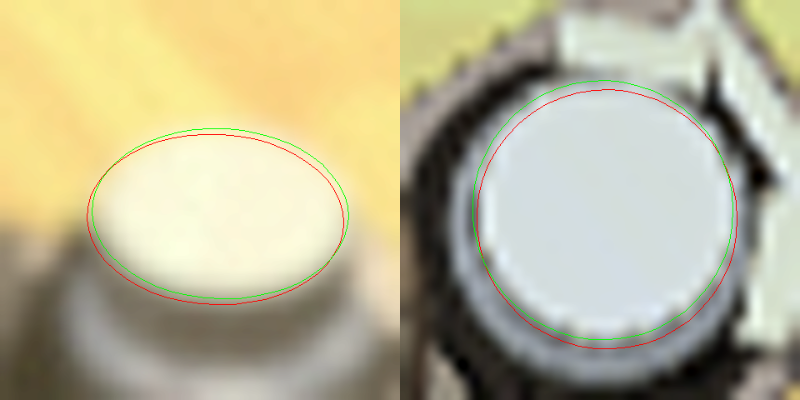

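```bash
python3 - <<'E'
from h import *
inc([.5658,.0085,.12],-1.41)
E
```

```text
t10.20 p [0.5098 0.0876 0.1327] xa -0.8362 z [ 0.003   0.0041 -1.    ] F [ 0.04  0.42 -0.5 ] T [0.045 0.017 0.008] w 0.0524 j [ 0.483  0.289 -0.383 -0.003 -0.894  0.254]
inc [0.4813 0.0578 0.0626] turn 0.3653
```

>>> servo_tool(
  increments=[
    [[0.1,0.01,0],0.08],
    [[0.24,0.03,0],0.17],
    [[0.38,0.05,0.02],0.27],
    [[0.46,0.058,0.05],0.35],
    [[0.481,0.058,0.063],0.365],
    [[0.481,0.058,0.063],0.365],
  ],
  fingers=-1,
)

```text
time_s: 10.95
eef_pos: [0.5654, 0.0085, 0.1193]
tool_rot: [-0.002, 0.762, -0.647, -0.001]
ft_force: [-0.5, 0.8, 0.4]
width: 0.0868
```

```bash
python3 - <<'E'
from h import *
inc([.5658,.0085,.052],-1.41)
E
```

```text
t10.95 p [0.5654 0.0085 0.1193] xa -1.4083 z [ 0.0017  0.0038 -1.    ] F [-0.48  0.76  0.35] T [ 0.06  -0.044  0.024] w 0.0868 j [ 0.3    0.38  -0.282 -0.004 -0.907 -0.135]
inc [ 0.0016 -0.0013  0.3366] turn 0.0011
```

>>> servo_tool(
  increments=[
    [[0.0,0,0.08],0],
    [[0,0,0.18],0],
    [[0,0,0.28],0],
    [[0,0,0.33],0],
    [[0,0,0.337],0],
    [[0,0,0.337],0],
  ],
)

```text
time_s: 11.7
eef_pos: [0.5658, 0.009, 0.0523]
tool_rot: [-0.002, 0.762, -0.647, -0.0]
ft_force: [0.4, 0.6, 0.2]
width: 0.0874
```

```bash
python3 - <<'E'
from h import *
inc([.5658,.0085,.052],-1.41)
ims=[]
for n in("side","top"):
    im=optics.camera(n)[:,:,::-1].copy()
    p0=proj(n,[[.545,.04,.07]])[0].astype(int); o=p0-[32,38]
    cr=cv2.resize(im[o[1]:o[1]+75,o[0]:o[0]+64],None,fx=6,fy=6,interpolation=cv2.INTER_CUBIC)
    ims.append(cv2.convertScaleAbs(cr,alpha=1.8,beta=10))
cv2.imwrite("pics/c7.png",np.hstack(ims))
E
```

```text
t11.70 p [0.5658 0.009  0.0523] xa -1.4077 z [ 0.0025  0.0039 -1.    ] F [0.39 0.62 0.21] T [ 0.045 -0.086  0.016] w 0.0874 j [ 0.3    0.464 -0.35  -0.004 -0.754 -0.134]
inc [0.0024 0.0005 0.0015] turn 0.0015
```

View pics/c7.png

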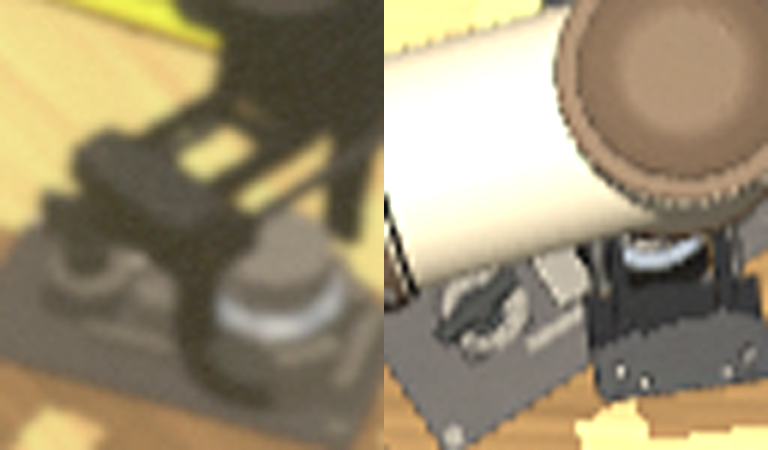

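>>> servo_tool(
  increments=[
    [[0,0,0],0],
    [[0,0,0],0],
    [[0,0,0],0],
    [[0,0,0],0],
    [[0,0,0],0],
    [[0,0,0],0],
  ],
  fingers=1,
  squeeze=40,
)

```text
time_s: 12.55
eef_pos: [0.5672, 0.0092, 0.0529]
tool_rot: [-0.004, 0.762, -0.647, 0.001]
ft_force: [2.9, -0.7, -1.7]
width: 0.0529
```

```bash
python3 - <<'E'
from h import *
st()
E
```

```text
t12.55 p [0.5672 0.0092 0.0529] xa -1.4079 z [ 0.0055  0.0046 -1.    ] F [ 2.86 -0.72 -1.68] T [-0.024 -1.049 -0.127] w 0.0529 j [ 0.3    0.464 -0.348 -0.004 -0.752 -0.134]
```

>>> servo_tool(
  increments=[
    [[0,0,0],-0.04],
    [[0,0,0],-0.08],
    [[0,0,0],-0.13],
    [[0,0,0],-0.18],
    [[0,0,0],-0.23],
    [[0,0,0],-0.26],
    [[0,0,0],-0.26],
  ],
)

```text
time_s: 13.42
eef_pos: [0.5663, 0.0089, 0.0529]
tool_rot: [-0.003, 0.878, -0.479, 0.001]
ft_force: [0.5, -0.1, 2.0]
width: 0.0528
```

```bash
python3 - <<'E'
from h import *
st()
E
```

```text
t13.43 p [0.5663 0.0089 0.0529] xa -0.9998 z [ 0.0037  0.0041 -1.    ] F [ 0.46 -0.09  2.  ] T [-0.063  0.212  0.033] w 0.0528 j [ 0.3    0.463 -0.349 -0.004 -0.754  0.274]
```

>>> servo_tool(
  increments=[
    [[0,0,0],-0.04],
    [[0,0,0],-0.08],
    [[0,0,0],-0.12],
  ],
)

```text
time_s: 13.8
eef_pos: [0.5661, 0.0088, 0.0531]
tool_rot: [-0.002, 0.919, -0.394, 0.001]
ft_force: [0.1, -1.3, 1.7]
width: 0.0531
```

```bash
python3 - <<'E'
from h import *
st()
ims=[]
for n in("side","top"):
    im=optics.camera(n)[:,:,::-1].copy()
    p0=proj(n,[[.56,.02,.07]])[0].astype(int); o=p0-[32,38]
    cr=cv2.resize(im[o[1]:o[1]+75,o[0]:o[0]+64],None,fx=6,fy=6,interpolation=cv2.INTER_CUBIC)
    ims.append(cv2.convertScaleAbs(cr,alpha=1.8,beta=10))
cv2.imwrite("pics/c8.png",np.hstack(ims))
E
```

```text
t13.80 p [0.5661 0.0088 0.0531] xa -0.8107 z [ 0.003   0.0038 -1.    ] F [ 0.09 -1.31  1.69] T [-0.132  0.036 -0.172] w 0.0531 j [ 0.3    0.463 -0.349 -0.004 -0.755  0.463]
```

View pics/c8.png

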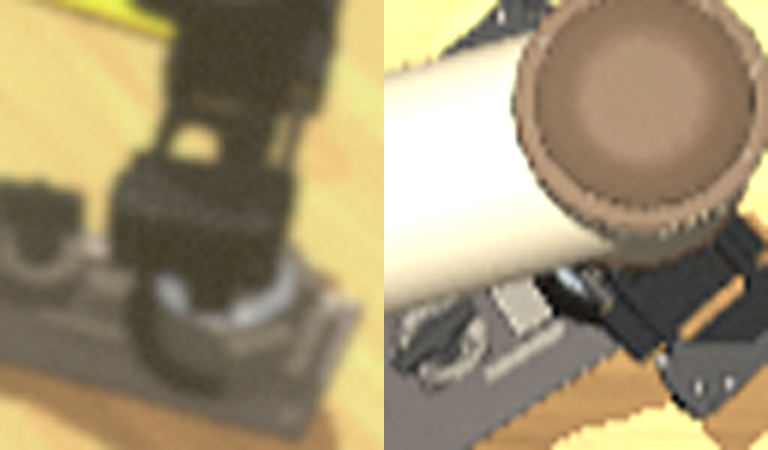

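>>> servo_tool(
  increments=[
    [[0,0,0],-0.04],
    [[0,0,0],-0.08],
    [[0,0,0],-0.11],
  ],
)

```text
time_s: 14.28
eef_pos: [0.5663, 0.0086, 0.0549]
tool_rot: [-0.002, 0.95, -0.314, 0.001]
ft_force: [-3.9, 0.4, 12.0]
width: 0.0529
```

```bash
python3 - <<'E'
from h import *
st()
E
```

```text
t14.28 p [0.5663 0.0086 0.0549] xa -0.6379 z [ 0.0034  0.0029 -1.    ] F [-3.9   0.39 11.98] T [-0.068  0.98  -0.016] w 0.0529 j [ 0.3    0.461 -0.348 -0.003 -0.758  0.635]
```

>>> servo_tool(
  increments=[
    [[0,0,0],-0.03],
    [[0,0,0],-0.05],
  ],
)

```text
time_s: 14.52
eef_pos: [0.5664, 0.0086, 0.0557]
tool_rot: [-0.002, 0.961, -0.276, 0.002]
ft_force: [-1.4, 0.1, 4.8]
width: 0.0527
```

```bash
python3 - <<'E'
from h import *
st()
E
```

```text
t14.53 p [0.5664 0.0086 0.0557] xa -0.5589 z [ 0.004   0.0028 -1.    ] F [-1.38  0.06  4.81] T [ 0.078  0.387 -0.076] w 0.0527 j [ 0.3    0.46  -0.347 -0.002 -0.76   0.713]
```

>>> servo_tool(
  increments=[
    [[0,0,-0.01],0],
    [[0,0,-0.03],0],
    [[0,0,-0.06],0],
    [[0,0,-0.09],0],
    [[0,0,-0.12],0],
    [[0,0,-0.15],0],
    [[0,0,-0.165],0],
    [[0,0,-0.168],0],
    [[0,0,-0.168],0],
  ],
)

```text
time_s: 15.65
eef_pos: [0.5661, 0.0085, 0.0891]
tool_rot: [-0.002, 0.961, -0.276, 0.001]
ft_force: [1.1, 0.2, -0.3]
width: 0.0524
```

```bash
python3 - <<'E'
from h import *
st()
ims=[]
for n in("side","top"):
    im=optics.camera(n)[:,:,::-1].copy()
    p0=proj(n,[[.56,.02,.07]])[0].astype(int); o=p0-[32,38]
    cr=cv2.resize(im[o[1]:o[1]+75,o[0]:o[0]+64],None,fx=6,fy=6,interpolation=cv2.INTER_CUBIC)
    ims.append(cv2.convertScaleAbs(cr,alpha=1.8,beta=10))
cv2.imwrite("pics/c9.png",np.hstack(ims))
for th in("cap_top","jar_mouth"):
  for n in("side","top"):
    c=optics.get_calibration(n)
    for d in spotter.mark_of(n,th): print(n,th,d["confidence"],(np.array(c["R"]).T@(np.array(d["at"])-c["t"])).round(4))
E
```

```text
t15.65 p [0.5661 0.0085 0.0891] xa -0.5590 z [ 0.0036  0.0028 -1.    ] F [ 1.1   0.21 -0.31] T [ 0.016  0.046 -0.05 ] w 0.0524 j [ 0.3    0.416 -0.315 -0.002 -0.836  0.713]
side cap_top 0.37 [0.5647 0.0054 0.1143]
side jar_mouth 0.79 [ 0.558  -0.1863  0.0817]
side jar_mouth 0.67 [0.5665 0.0084 0.0683]
top jar_mouth 0.71 [ 0.5591 -0.1808  0.0766]
top jar_mouth 0.58 [0.568  0.0059 0.0638]
top jar_mouth 0.43 [ 0.5375  0.0426 -0.0007]
```

View pics/c9.png

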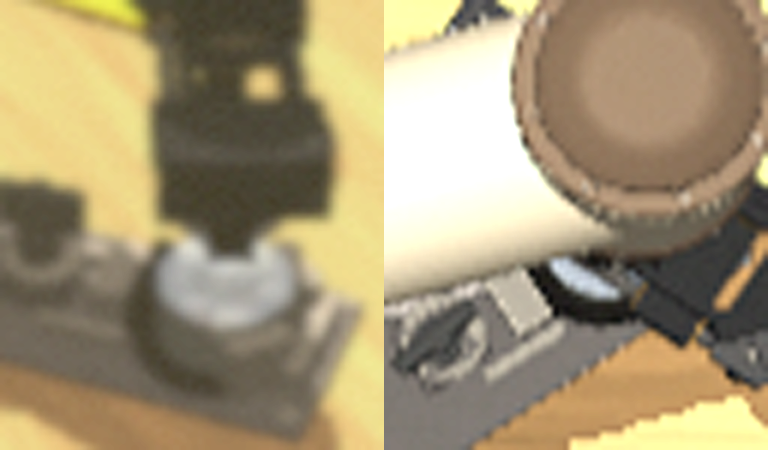

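```bash
python3 -c "
from h import *
st(); print(ctrl.close_job())"
```

```text
t15.95 p [0.5662 0.0085 0.0891] xa -0.5589 z [ 0.0036  0.0028 -1.    ] F [ 0.07 -0.24 -0.03] T [-0.006  0.016  0.026] w 0.0529 j [ 0.3    0.416 -0.315 -0.002 -0.836  0.713]
the job is handed in; nothing more can be done
None
```

I opened the button jar as asked and handed the job in at about 16 s; it gave no verdict.

- **Clamping:** I turned the wing nut clockwise to about 1.45 rad. The wrist read 0.24 N m, which matches a tight nut. After I let go, the bar looked to be at about 1.4 rad in the pictures, though that reading is rough.
- **Unscrewing:** I turned the cap anticlockwise about 0.85 rad. The threads let go at around 0.77 rad: the upward force rose to 12 N, the cap came up about 3 mm and the torque dropped. The last 0.08 rad or so came just after that, to be sure the cap was free.
- **Lifting:** I raised the cap straight up. At the end it was still gripped, with its rim about 21 mm above the jar's mouth by the arm's reading, about 23 mm by the side camera. It was within about 0.3° of level.
- **Last pictures:** The jar was still standing in the holder and the nut had not moved. I did not measure the jar's rotation directly. I never went near the iron, dish, sewing case or spool, but I did not check them again at the end.

**What went wrong:**
- My first grip on the nut was too low and caught the hub (21 mm opening), so I raised the gripper and gripped the bar instead (9.5 mm).
- Turning the nut pushed the tool about 3 mm sideways, with up to about 8 N.
- In the last look only the side camera found the cap, with low confidence (0.37).

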